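# Close up the drying box over a fresh print

## Robot

A 7-joint arm with a two-finger parallel gripper is mounted at the origin on the work surface. World frame = base frame: x ahead of the robot, y to its left, z up, the work surface at z = 0. Lengths are in m, angles in rad, forces in N, time in s.
With the tool pointing down it reaches from about 0.4 to 0.85 m from the base axis. Payload 10.4 kg.
Tool frame: the origin (TCP) lies between the finger pads, 19 mm behind the fingertips; this is the grasp point; z points along the fingers, y is the line along which they close (so a half turn about z gives the same grasp; the last joint's range is limited). The gripper opens to 87 mm and grips with 3 to 60 N. Pads are 19 mm wide; open, the fingers measure 117 mm over their backs; the gripper's body (75 mm by 190 mm) begins 51 mm behind the grasp point.
Start: joints at [-1.2, 0.332, -0.065, 1.46, 0.022, 1.35, -0.088], TCP at [0.24, 0.577, 0.241] pointing down, gripper open.
Joint ranges: [-2.6, 2.6], [-0.5, 2.12], [-1.47, 1.34], [0.16, 2.42], [-1.27, 4.41], [0.06, 2.06], [-2.6, 2.6]. Speed limits (rad/s): [2.22, 2.22, 2.79, 2.79, 3.14, 3.14, 3.14].

## Interface

Orientations are given as a unit quaternion [x, y, z, w].
In Python, from bench import status, camera, order gives the robot as it stands.
- The arm moves only by the tool jog_arm, never from a script. Its argument "plan" is a list of rows, each a list of 7 numbers: the turn, a rotation vector about the tool's x, y, z in rad, then the shift along the tool's x, y, z in mm, then the opening, from -1 (shut) to 1 (fully open). A call has 1 to 12 rows; each row is the pose to reach, as a shift and turn from the pose commanded when the call began, along the tool's axes at that moment; what a row does not reach only later rows make up. A row lasts 1/10 s, in which the tool goes at most 50 mm and 8.59 degrees, less where a joint would pass 70% of its speed; a pose out of reach is approached as far as the arm can. A call with a gripper value outside its range is refused whole. The fingers move at their own pace and stop on an object; "squeeze" is the grip in N (left out, the last holds). Time passes only in rows, so rows that repeat a pose let the fingers close. It gives the time, the measured TCP pose, the force, the opening and the grip force at its end, in the units of the state.
- status.read_state(): the state, without advancing time (a new reading comes with each control period).
- camera(name): name is "scene" or "top" or "wrist"; returns a dict with "image" (400x640x3 uint8, red, green, blue), "z_map" (400x640 float32, m along the optical axis (not along the pixel's ray), 0 where there is no reading), "fx", "fy", "cx", "cy" (pixels), "world_from_camera" (4x4, takes a point from camera to world coordinates); the wrist camera has in their place "mount" (4x4, takes a point from camera to tool coordinates, whose origin is the TCP and whose axes are the flange's). Camera axes: x right, y down, z forward; pixel columns grow to the right and rows downward; lengths in m; the calibration is good to about 2 mm. A picture is of the moment at which its call begins: read the wrist's pose just before it.
- order.close_job(): hands the job in; it is judged then, once.
The state is a dict: "time": time; "joint_positions": joint angles; "joint_vel": joint speeds; "joint_torque": joint torques, N m; "ee_pos": TCP position; "eef_rot": TCP orientation; "ft_force": force on the tool from outside, world axes, zero at the start; "torque": the same for the moment, N m; "width": finger opening in m; "grip_force": force on a finger pad.
Only numpy, scipy, OpenCV 4.12 (cv2) and the standard library are available. Lean on these libraries where they do the work, as an engineer would, in place of code of your own. Each camera call takes 0.05 s, during which the arm holds its last target. There are 200 camera calls.

## Task

The little printed boat is in its drying box: close it up. Swing the lamp aside until its head is at least a hand's breadth clear of the box, and leave it there; then hook the lid's edge under the box's lip and lay it down flat between lip and ears, without forcing it; and finally press the clamp lever fully down onto the lid. Leave the bottle, spool and scraper alone.

Things in the scene. Friction and masses are not known exactly. Their poses are not given: they have to be found in the camera images.
- box: Grey open box fixed to the table, walls from x -85 to +89 and y -65 to +65 mm, rim 60 mm high, inside 132 (x) by 104 (y) mm. Origin on the table beneath; -x faces the robot. Its -x end carries the lip, its +x end two ears and the clamp. The lid cannot go straight down flat between lip and ears: its -x edge must go in tilted under the lip first
- lip (a point): Middle of the lip's inner edge, on its underside, at (-68, 0, 75) mm in the box's frame. The lip runs along y over the whole -x end, 5 mm thick, its underside 15 mm above the rim; 11 mm behind its edge is the upright end wall (inner face at x -79) that the lid's edge meets
- ears (a point): Point midway between the two ears, at rim height, on their inner faces, at (75, 0, 60) mm in the box's frame. The ears, each 15 mm wide, are centred 52.5 mm to either side (y) and rise 45 mm above the rim; the clamp lever stands between them
- lid_seat (a point): Point at rim height where the centre of the lid's underside belongs, at (-2, 0, 60) mm in the box's frame, axes as the box. Between end wall and ears the seated lid has 4 mm of play along x
- lid: White plastic lid, 150 (x) by 116 (y) by 5 mm, 0.2 kg, origin at the centre of its underside, z towards its handle. In the middle of its top stands a flat-sided handle block, 14 mm thick along x, 60 mm along y, 32 mm tall. It starts lying on the sloping plywood rest, its -x edge low against a small ledge, tilted 28 degrees (its x axis rises away from the robot). Both its x ends are alike
- lid_grip (a point): Middle of the lid's handle, 24 mm above the lid's top and 29 mm above its underside; a good place for the TCP, with the tool along -z of the lid and the fingers closing along the lid's x
- rest: Plywood stand fixed to the table, 160 x 110 mm, whose top slopes 28 degrees, low on its -x side; origin on the table under its middle, the slope's middle 75 mm above
- clamp (a joint): Angle of the clamp lever: 0 = lying level, its rubber foot on the seated lid; 1.57 = upright; more = leaning back beyond the box (stop 2.4, starts 1.8 to 2.2). Stiff hinge (0.22 N m), stays where left; with no lid it sinks to -0.15. Steel lever 10 mm thick, ending in a paddle 60 mm wide; the foot, 46 mm from the axis, is on the lid side, so push the flat other side
- clamp_hinge (a point): Middle of the clamp's hinge axis, at (86, 0, 87) mm in the box's frame; the axis runs along the box's y; the closed lever points from here along the box's -x
- clamp_end (a point): Middle of the end of the clamp lever, 62 mm from the hinge axis
- lamp_arm (a joint): Angle of the lamp's arm about its upright pivot, clockwise from above as it grows, which carries the head from over the box to the robot's left and away; range -0.4 to 1.6, starts near 0. Stiff (0.8 N m): stays where left
- lamp_head (a point): Middle of the lamp's black head, a round shade of 40 mm radius whose straight rim reaches from 14 mm below this point to 13 mm above; over it a cone and the arm (top 58 mm above this point). The head hangs about 0.23 m above the table, 300 mm from the pivot axis, free to be pushed sideways
- lamp_pivot (a point): On the pivot axis of the lamp's arm, 275 mm above the table, at the top of its post
- boat: Red printed boat, 80 x 31 x 39 mm, standing in the box, wholly below the rim; origin under it
- bottle: Bystander: bottle 120 mm tall, 52 mm across, origin at its foot
- spool: Bystander: small filament spool 100 mm across, 40 mm tall, lying flat, origin underneath
- scraper: Bystander: scraper lying on the table to the left of the box, 180 mm long, origin underneath

How it is judged:
On the way, in this order (a step that is already met when the one before it is completed fails the run):
1. the lamp's head is swung clear of the box (horizontal distance between lamp_head and box above 0.175 m), for 0.2 s.
2. the lid lies flat in its seat, one edge under the lip (x of lid in the frame of lid_seat between -0.006 and 0.006 m and y of lid in the frame of lid_seat between -0.007 and 0.007 m and z of lid in the frame of lid_seat between -0.003 and 0.003 m and angle between the z axis of lid and the z axis of box, either way round below 0.035 rad and angle between the x axis of lid and the x axis of box, either way round below 0.09 rad), for 0.2 s.
3. the clamp lever is down on the lid (value of joint clamp between -0.07 and 0.07 rad), for 0.2 s.
At the end, for the whole second after the job is handed in: Lamp head at rest over 175 mm (level) from the box's middle; lid flat on the rim within 6 mm in x, 7 mm in y, 3 mm in height of its seat, within 2 degrees of level and 5 of the box's direction; clamp lever within 0.07 rad of 0 on it; lid at rest; boat still in the box (all of step 2 and all of step 3 and horizontal distance between lamp_head and box above 0.175 m and linear speed of lid below 0.02 m/s and velocity of joint lamp_arm between -0.05 and 0.05 rad/s and z of boat in the frame of box below 0.03 m and horizontal distance between boat and box below 0.075 m); the robot touches nothing.
It fails at once if the lid is forced: pressed against the box with more than 120 N (contact force between lid and box above 120 N).
It fails at once if the bottle is moved more than 30 mm (distance of bottle from where it was at the start of the episode above 0.03 m).
It fails at once if the spool is moved more than 30 mm (distance of spool from where it was at the start of the episode above 0.03 m).
It fails at once if the scraper is moved more than 30 mm (distance of scraper from where it was at the start of the episode above 0.03 m).
It also fails if it takes over 67 s, if anything falls off the work surface, if the arm or the gripper's body presses on something with over 40 N, if the wrist force passes 120 N, or if a joint passes its speed limit or range.

## Working session

There is one attempt and no reset: what is moved stays moved. The work goes in short steps, Python scripts to look and compute and a tool call to move; the robot and the scene stay as the last step left them, time stands still between calls to the robot, and variables do not carry over. Pictures are saved under pics/ and viewed, at most 10 in all, crops included, and the job is handed in when it is done.

Besides the shell and the picture viewer there is one more tool, called as a command line: name --pt "numbers of a row" for each row, then --argument value for the rest. jog_arm: Moves the arm, as the interface text tells. Its arguments: {"type":"object","properties":{"plan":{"type":"array"},"squeeze":{"type":"number"}},"required":["plan"]}

```bash
mkdir -p pics; ls; python3 - <<'E'
from bench import status,camera
import cv2,numpy as np
s=status.read_state();print({k:np.round(v,3).tolist() for k,v in s.items()})
for n in("scene","top"):
    c=camera(n);np.savez(n+"0.npz",**{k:v for k,v in c.items()})
    cv2.imwrite(f"pics/{n}0.png",c["image"][:,:,::-1]);print(n,c["fx"],c["cx"],c["cy"],np.round(c["world_from_camera"],3).tolist())
E
```

```text
pics
{'time': 0.0, 'joint_positions': [-1.2, 0.333, -0.065, 1.461, 0.022, 1.35, -0.089], 'joint_vel': [0.002, 0.001, 0.0, 0.001, 0.0, 0.001, -0.0], 'joint_torque': [0.0, -62.325, 0.025, -38.989, -0.061, 0.04, 0.0], 'ee_pos': [0.24, 0.577, 0.24], 'eef_rot': [0.196, 0.981, -0.001, -0.0], 'ft_force': [0.274, 0.129, 0.011], 'torque': [0.03, -0.01, -0.049], 'grip_force': 0.0, 'width': 0.087}
scene 365.40810416005905 324.4678373641478 196.3559936458418 [[0.794, 0.335, -0.507, 1.056], [0.607, -0.468, 0.642, -0.543], [-0.023, -0.818, -0.575, 0.682], [0.0, 0.0, 0.0, 1.0]]
top 377.9079130295716 320.4305465097218 196.2018411823203 [[0.01, -0.99, 0.142, 0.474], [-1.0, -0.013, -0.023, 0.038], [0.025, -0.142, -0.99, 1.182], [0.0, 0.0, 0.0, 1.0]]
```

View pics/scene0.png

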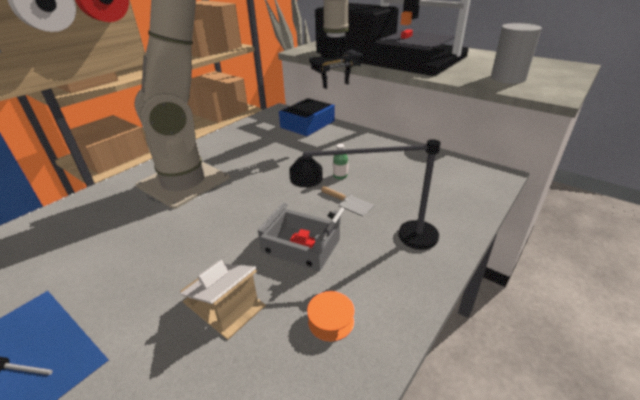

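View pics/top0.png

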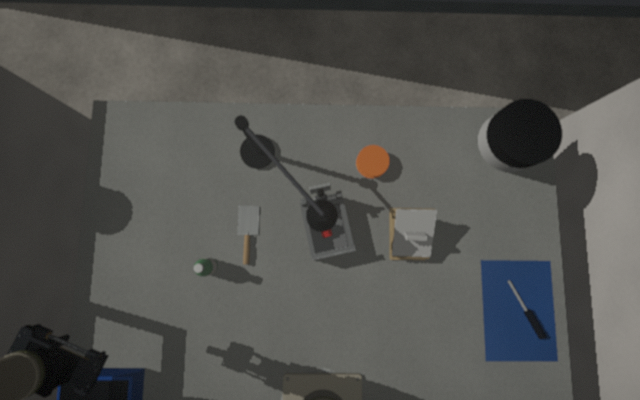

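The scene view shows the box at about (300,235), the rest with the lid at (220,285), the lamp head at (305,170), the spool at (331,315) and the bottle at (341,160). In the top view, box, lid and lamp head sit at (328,225), (413,232) and (322,215), with the lamp pivot at (241,122) and the scraper at (248,235). Next I'll build an orthographic height map from the depth.

```bash
cat > h.py <<'E'
import numpy as np,cv2
from bench import status,camera
def cloud(c):
    z=c["z_map"];v,u=np.nonzero(z>0);d=z[v,u]
    p=np.c_[(u-c["cx"])/c["fx"]*d,(v-c["cy"])/c["fy"]*d,d]
    T=c["world_from_camera"];return p@T[:3,:3].T+T[:3,3],c["image"][v,u]
E
python3 - <<'E'
from h import *
out=[]
for n in("top","scene"):
    c=np.load(n+"0.npz");p,col=cloud(c);
    m=(p[:,0]>.25)&(p[:,0]<.85)&(abs(p[:,1])<.4)&(p[:,2]<.4)&(p[:,2]>-.05);p=p[m];col=col[m].astype(int)
    np.savez(n+"c.npz",p=p,col=col)
    t=p[abs(p[:,2])<.012];print(n,"table z",np.median(t[:,2]),t[:,2].std())
    hi=p[(p[:,2]>.2)&(p[:,2]<.262)];print("lamp",hi.mean(0),hi.min(0),hi.max(0),len(hi))
    img=np.full((500,600,3),255,np.uint8)
    zz=np.clip(p[:,2]/.3*179*.8,0,179).astype(np.uint8)
    o=np.argsort(p[:,2])
    hsv=cv2.cvtColor(np.c_[zz,np.full_like(zz,255),np.full_like(zz,230)][None],cv2.COLOR_HSV2BGR)[0]
    for i in o:
        x=int((.4-p[i,1])*750);y=int((.85-p[i,0])*833)
        cv2.rectangle(img,(x,y),(x+1,y+1),hsv[i].tolist(),-1)
    out.append(img[:,80:480])
cv2.imwrite("pics/ortho.png",np.hstack(out)) # x px = 750*(0.4-y)-80
E
```

```text
top table z 0.00015534399401029297 0.002490148198577758
lamp [0.56565667 0.0207409  0.24824841] [ 0.52181464 -0.02567627  0.2015668 ] [0.77748341 0.22060523 0.26192526] 537
scene table z 0.00038201934362958045 0.0018382570191519659
lamp [0.6187447  0.03440847 0.23818262] [ 0.52860108 -0.02900984  0.20009759] [0.79384275 0.21760733 0.261975  ] 900
```

View pics/ortho.png

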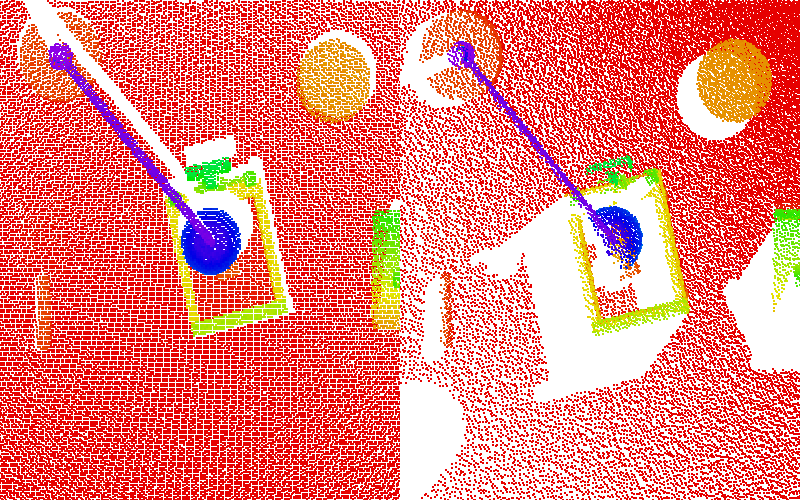

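The orthographic map (left from top, right from scene) gives clean depth: lamp head at about (0.56, 0.02) and pivot at (0.79, 0.217), 300 mm apart as expected. The box is yawed about 12°. Now I'll fit the box, lid and lamp numerically.

```bash
cat >> h.py <<'E'
def get(n):
    p,col=cloud(camera(n));m=(p[:,0]>.2)&(p[:,0]<.9)&(abs(p[:,1])<.45)&(p[:,2]<.4)&(p[:,2]>-.05)
    return p[m],col[m].astype(int)
def circ(p):
    A=np.c_[2*p[:,:2],np.ones(len(p))];s=np.linalg.lstsq(A,(p[:,:2]**2).sum(1),rcond=None)[0];return s[:2],np.sqrt(s[2]+s[0]**2+s[1]**2)
def boxfit(p):
    q=p[(p[:,0]>.42)&(p[:,0]<.66)&(p[:,1]>-.13)&(p[:,1]<.11)&(p[:,2]>.052)&(p[:,2]<.088)]
    c=cv2.minAreaRect((q[:,:2]*1000).astype(np.float32));return c,q
def lidfit(p,col,reg):
    q=p[(p[:,0]>reg[0])&(p[:,0]<reg[1])&(p[:,1]>reg[2])&(p[:,1]<reg[3])&(p[:,2]>.025)]
    return q
E
python3 - <<'E'
from h import *
for n in("top","scene"):
    d=np.load(n+"c.npz");p,col=d["p"],d["col"]
    print(n)
    c,q=boxfit(p);print(" box rect",np.round(c[0],1),np.round(c[1],1),c[2])
    l=q[(q[:,2]>.076)];print(" lip",l.mean(0),len(l),np.percentile(l[:,2],[5,50,95]))
    h=p[(np.hypot(p[:,0]-.562,p[:,1]-.02)<.06)&(p[:,2]>.19)&(p[:,2]<.245)]
    if len(h)>20: print(" head",circ(h),np.percentile(h[:,2],[1,50,99]))
    pv=p[(np.hypot(p[:,0]-.785,p[:,1]-.217)<.03)&(p[:,2]>.27)];print(" piv",pv.mean(0),len(pv))
    # lid: bright, low-saturation points over rest
    m=(p[:,0]>.4)&(p[:,0]<.68)&(p[:,1]<-.12)&(p[:,1]>-.36)&(p[:,2]>.03)
    q=p[m];cc=col[m];print(" rest ext",q.min(0),q.max(0),len(q))
    w=(cc.max(1)-cc.min(1)<25)&(cc.mean(1)>(np.percentile(cc.mean(1),60)*.6))
    q=q[w]
    # ransac plane
    best=None;rng=np.random.default_rng(0)
    for i in range(300):
        a,b,e=q[rng.choice(len(q),3,replace=False)];nn=np.cross(b-a,e-a);L=np.linalg.norm(nn)
        if L<1e-5: continue
        nn/=L
        if nn[2]<0:nn=-nn
        if nn[2]<.75:continue
        k=abs((q-a)@nn)<.003
        if best is None or k.sum()>best.sum():best=k
    P=q[best];ce=P.mean(0);nn=np.linalg.svd(P-ce)[2][2];nn*=np.sign(nn[2])
    print(" plane n",nn,"tilt",np.degrees(np.arccos(nn[2])),"yaw",np.degrees(np.arctan2(-nn[1],-nn[0])),len(P),len(q))
    X=np.array([-nn[0],-nn[1],0]);X/=np.linalg.norm(X);X=X*nn[2]+np.array([0,0,np.hypot(nn[0],nn[1])]);Y=np.cross(nn,X)
    uv=np.c_[(P-ce)@X,(P-ce)@Y];r=cv2.minAreaRect((uv*1000).astype(np.float32))
    print(" rect",r);print(" centre top", ce+X*r[0][0]/1000+Y*r[0][1]/1000)
    hh=(q-ce)@nn;H=q[(hh>.012)&(hh<.045)];HV=np.c_[(H-ce)@X,(H-ce)@Y,(H-ce)@nn];t=HV[HV[:,2]>.026]
    print(" handle top",t.mean(0),t.min(0),t.max(0),len(t)); print(" handle", ce+X*t[:,0].mean()+Y*t[:,1].mean()+nn*.024)
E
```

```text
top
 box rect [544.4  -7.4] [172.4 129.9] 12.914571762084961
 lip [ 0.47598538 -0.02382355  0.08024032] 278 [0.07682456 0.0799041  0.08458345]
 head (array([0.56081228, 0.01291121]), np.float64(0.03786741465644942)) [0.2172229  0.24182565 0.24490077]
 piv [0.77973402 0.21102006 0.28867133] 177
 rest ext [ 0.45409406 -0.32016938  0.03113728] [ 0.59797029 -0.20180505  0.11968171] 1997
 plane n [-0.4704822   0.00509303  0.88239479] tilt 28.067391639734964 yaw -0.6202104284998844 1501 1921
 rect ((-4.259490966796875, -0.10613250732421875), (117.13089752197266, 156.68853759765625), 89.42529296875)
 centre top [ 0.5251409  -0.26025146  0.07914741]
 handle top [-0.00270317  0.00029759  0.0315605 ] [-0.01101002 -0.02907048  0.02736705] [0.00509852 0.02923945 0.03682974] 103
 handle [ 0.51522691 -0.25974039  0.10105715]
scene
 box rect [548.5  -7.8] [181.  134.5] 12.478767395019531
 lip [ 0.5046867  -0.02727983  0.08056176] 281 [0.07763681 0.08031258 0.08563883]
 head (array([0.56202844, 0.01198741]), np.float64(0.03840875963451069)) [0.21310369 0.23141571 0.24472618]
 piv [0.78534672 0.20524994 0.28454998] 207
 rest ext [ 0.45167086 -0.3203471   0.03011209] [ 0.59979605 -0.20208853  0.11649712] 2714
 plane n [-4.67548108e-01  8.39433901e-04  8.83967229e-01] tilt 27.875305096551955 yaw -0.10286849034742611 1014 1440
 rect ((-23.062381744384766, 9.454887390136719), (117.06260681152344, 149.8510284423828), 89.19879913330078)
 centre top [ 0.52794426 -0.26107586  0.08089237]
 handle top [-0.02123657  0.00747572  0.03007487] [-0.0325784  -0.02152162  0.02603631] [-0.01593949  0.03816812  0.03297007] 124
 handle [ 0.5183335  -0.26303778  0.10296124]
```

jog_arm --pt "0 0 0 0 0 -50 -1" --pt "0 0 0 0 0 -100 -1" --pt "0 0 0.955 -583 -426 -120 -1" --pt "0 0 0.955 -583 -426 -120 -1" --pt "0 0 0.955 -583 -426 -120 -1" --pt "0 0 0.955 -583 -426 -120 -1" --pt "0 0 0.955 -583 -426 -120 -1" --pt "0 0 0.955 -583 -426 -120 -1" --pt "0 0 0.955 -583 -426 -120 -1" --pt "0 0 0.955 -583 -426 -120 -1" --pt "0 0 0.955 -583 -426 -120 -1" --pt "0 0 0.955 -583 -426 -120 -1"

```text
time: 1.3
ee_pos: [0.4998, 0.148, 0.3551]
eef_rot: [0.624, 0.781, 0.0, -0.0]
ft_force: [1.9, 0.7, 0.1]
width: 0.0027
grip_force: 0.0
```

```bash
cat >> h.py <<'E'
from scipy.spatial.transform import Rotation as R
def pose():
    s=status.read_state();return np.array(s["ee_pos"]),R.from_quat(s["eef_rot"])
def rel(p,yaw,tilt=0,cur=None):
    """tool y at world yaw (deg), tilt: lid x raised by tilt (deg); prints turn, shift mm"""
    p0,r0=cur or pose();c=R.from_euler('ZY',[yaw,-tilt],degrees=True)  # lid frame
    t=c*R.from_matrix(np.array([[0,1,0],[1,0,0],[0,0,-1.]]))          # tool y=lid x, z=-lid z
    print(np.round((r0.inv()*t).as_rotvec(),3).tolist(),np.round(1000*r0.inv().apply(np.array(p)-p0),1).tolist())
E
python3 - <<'E'
from h import *
s=status.read_state();print(s["time"],pose()[0],pose()[1].as_matrix().round(3).tolist(),s["ft_force"],s["joint_positions"])
rel([.614,-.041,.243],12.7)
E
```

```text
1.3 [0.49984398 0.14803263 0.35507299] [[-0.22, 0.975, -0.0], [0.975, 0.22, 0.0], [0.0, -0.0, -1.0]] [1.91488205 0.69292481 0.12092239] [-0.73965914  0.05354641  0.38435766  1.55866385 -0.02033031  1.53327387
 -0.1329044 ]
[-0.0, -0.0, 0.0] [-209.6, 69.7, 112.0]
```

jog_arm --pt "0 0 0 -208 68 0 -1" --pt "0 0 0 -208 68 0 -1" --pt "0 0 0 -208 68 0 -1" --pt "0 0 0 -208 68 0 -1" --pt "0 0 0 -208 68 0 -1" --pt "0 0 0 -208 68 112 -1" --pt "0 0 0 -208 68 112 -1" --pt "0 0 0 -208 68 112 -1" --pt "0 0 0 -208 68 112 -1"

```text
time: 2.2
ee_pos: [0.6106, -0.0375, 0.2419]
eef_rot: [0.624, 0.781, -0.001, -0.001]
ft_force: [-0.4, 0.0, 1.4]
width: 0.0005
grip_force: 0.0
```

```bash
python3 - <<'E'
from h import *
print(pose()[0])
pv=np.array([.782,.208])
for a in np.linspace(-128,-186,14):
    print(round(a),end=' ');q=pv+.3*np.array([np.cos(np.radians(a)),np.sin(np.radians(a))]);rel([*q,.243],12.7)
E
```

```text
[ 0.61058042 -0.03753245  0.24188629]
-128 [-0.003, -0.001, 0.001] [11.8, -10.9, -1.1]
-132 [-0.003, -0.001, 0.001] [30.5, -25.0, -1.0]
-137 [-0.003, -0.001, 0.001] [50.2, -37.6, -1.0]
-141 [-0.003, -0.001, 0.001] [70.8, -48.6, -0.9]
-146 [-0.003, -0.001, 0.001] [92.2, -57.9, -0.9]
-150 [-0.003, -0.001, 0.001] [114.2, -65.6, -0.8]
-155 [-0.003, -0.001, 0.001] [136.8, -71.6, -0.8]
-159 [-0.003, -0.001, 0.001] [159.8, -75.7, -0.7]
-164 [-0.003, -0.001, 0.001] [183.0, -78.1, -0.7]
-168 [-0.003, -0.001, 0.001] [206.4, -78.6, -0.7]
-173 [-0.003, -0.001, 0.001] [229.7, -77.4, -0.7]
-177 [-0.003, -0.001, 0.001] [252.8, -74.3, -0.7]
-182 [-0.003, -0.001, 0.001] [275.7, -69.4, -0.7]
-186 [-0.003, -0.001, 0.001] [298.1, -62.8, -0.7]
```

jog_arm --pt "0 0 0 12 -11 0 -1" --pt "0 0 0 30 -25 0 -1" --pt "0 0 0 50 -38 0 -1" --pt "0 0 0 71 -49 0 -1" --pt "0 0 0 92 -58 0 -1" --pt "0 0 0 114 -66 0 -1" --pt "0 0 0 137 -72 0 -1" --pt "0 0 0 160 -76 0 -1" --pt "0 0 0 183 -78 0 -1" --pt "0 0 0 206 -79 0 -1" --pt "0 0 0 230 -77 0 -1" --pt "0 0 0 253 -74 0 -1"

```text
time: 3.4
ee_pos: [0.4852, 0.193, 0.2468]
eef_rot: [0.625, 0.781, 0.002, 0.001]
ft_force: [4.0, -3.5, 0.6]
width: 0.0006
grip_force: 1.9
```

jog_arm --pt "0 0 0 20 5 0 -1" --pt "0 0 0 35 10 0 -1" --pt "0 0 0 45 13 0 -1" --pt "0 0 0 45 13 0 -1" --pt "0 0 0 20 8 0 -1" --pt "0 0 0 -20 0 0 -1" --pt "0 0 0 -70 0 0 1" --pt "0 0 0 -120 0 0 1" --pt "0 0 0 -170 0 0 1" --pt "0 0 0 -220 0 0 1" --pt "0 0 0 -270 0 0 1" --pt "0 0 0 -320 0 0 1"

```text
time: 4.6
ee_pos: [0.554, -0.1221, 0.2438]
eef_rot: [0.625, 0.781, 0.001, 0.0]
ft_force: [0.5, 1.1, 0.5]
width: 0.0403
grip_force: 0.0
```

```bash
python3 - <<'E'
from h import *
s=status.read_state();print(s["time"],pose()[0],s["ft_force"],s["joint_positions"])
c=camera("top");cv2.imwrite("pics/top1.png",c["image"][:,:,::-1])
p,col=cloud(c);h=p[(p[:,2]>.2)&(p[:,2]<.26)&(p[:,1]>.12)&(p[:,0]>.35)&(p[:,0]<.68)];print("head",circ(h) if len(h) else None)
cc,q=boxfit(p);print(cc);l=q[q[:,2]>.076];print(l.mean(0))
p,col=cloud(camera("scene"));cc,q=boxfit(p);print(cc)
E
```

```text
4.6 [ 0.55397809 -0.12206946  0.24378943] [0.50087082 1.11300897 0.54120033] [-0.40141816  0.22051738  0.62981853  1.64535257 -0.13451384  1.31814125
  0.47206197]
head (array([0.49481622, 0.29315033]), np.float64(0.03321862131763367))
((545.6525268554688, -7.226799011230469), (174.9596405029297, 130.1129913330078), 12.90670108795166)
[ 0.47995661 -0.02272955  0.08028657]
((548.4065551757812, -7.606781005859375), (180.97116088867188, 133.01585388183594), 12.753475189208984)
```

View pics/top1.png

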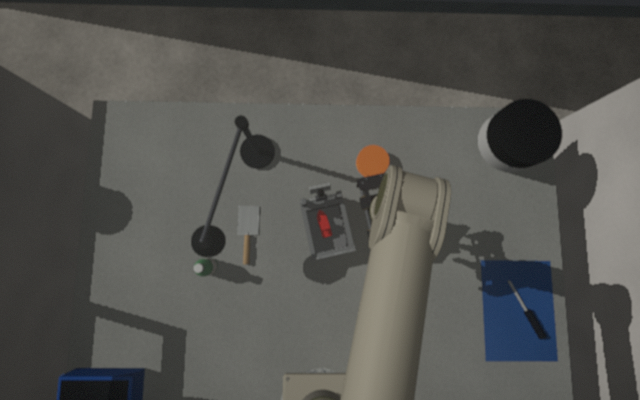

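The lamp head is now at (208,240) px, about (0.495, 0.293) m, roughly 0.30 m from the box; the box (328,228) and boat are in full view. Next are box-frame checks and the lid approach.

```bash
python3 - <<'E'
from h import *
p,col=cloud(camera("top"))
yaw=np.radians(12.85);o=np.array([.5437,-.0077]);c,s=np.cos(yaw),np.sin(yaw)
b=(p[:,:2]-o)@np.array([[c,-s],[s,c]])*1000;z=p[:,2]*1000
near=(abs(b[:,0])<120)&(abs(b[:,1])<90)
m=near&(z>72)&(z<88)&(b[:,0]<-55);print("lip x",np.percentile(b[m,0],[0,2,50,98,100]),"y",np.percentile(b[m,1],[0,1,99,100]),"z",np.median(z[m]))
k=m&(abs(b[:,1])<60)
for lo in(-60,-30,0,30): 
    j=k&(b[:,1]>lo)&(b[:,1]<lo+30);print("  lip at y",lo,np.percentile(b[j,0],[2,98]).round(1))
m=near&(z>50)&(z<70)&(abs(b[:,0])<60)
for lo in(-60,-20,20): 
    j=m&(b[:,0]>lo)&(b[:,0]<lo+40);print("  walls at x",lo,np.percentile(b[j,1],[1,99]).round(1),np.median(z[j]))
m=near&(z>98)&(z<110)&(b[:,0]>55)&(abs(b[:,1])>44);print("ears",b[m].min(0),b[m].max(0),np.median(z[m]),m.sum())
m=near&(z>110)&(z<160)&(b[:,0]>55)&(abs(b[:,1])<44);print("lever",b[m].min(0),b[m].max(0),z[m].max(),m.sum())
g=np.array([.5165,-.261,.1015]);n=np.array([-.469,0,.883])
for d in(.09,0):rel(g+d*n,-.3,28)
E
```

```text
lip x [-85.56890563 -85.08477118 -76.80201178 -68.70250192 -68.38259996] y [-64.96616461 -64.25265041  63.16671512  64.31624529] z 79.96357773067109
  lip at y -60 [-84.8 -68.7]
  lip at y -30 [-84.8 -68.8]
  lip at y 0 [-85.  -68.9]
  lip at y 30 [-85.1 -68.9]
  walls at x -60 [-64.6  64.6] 59.95679490425543
  walls at x -20 [-64.3  64.7] 60.03130914391397
  walls at x 20 [-64.6  64.6] 60.17740012709139
ears [ 74.30607431 -59.35613257] [92.12898165 60.20664854] 104.41202667774618 67
lever [ 82.70524754 -29.12423503] [115.71871936  30.29874603] 148.32475827404613 191
[-0.487, -0.053, 0.216] [-116.7, -106.5, 62.6]
[-0.487, -0.053, 0.216] [-125.6, -65.3, 142.1]
```

jog_arm --pt "-0.487 -0.053 0.216 -117 -107 62 1" --pt "-0.487 -0.053 0.216 -117 -107 62 1" --pt "-0.487 -0.053 0.216 -117 -107 62 1" --pt "-0.487 -0.053 0.216 -117 -107 62 1" --pt "-0.487 -0.053 0.216 -117 -107 62 1" --pt "-0.487 -0.053 0.216 -117 -107 62 1" --pt "-0.487 -0.053 0.216 -117 -107 62 1"

```text
time: 5.45
ee_pos: [0.4768, -0.2559, 0.182]
eef_rot: [0.684, 0.688, 0.172, 0.171]
ft_force: [0.1, 0.2, 0.0]
width: 0.0869
grip_force: 0.0
```

```bash
python3 - <<'E'
from h import *
s=status.read_state();print(s["time"],s["ee_pos"],s["width"],s["ft_force"])
g=np.array([.5165,-.261,.1015]);rel(g,-.3,28)
p0,r0=pose();c=camera("wrist");M=c["mount"]
z=c["z_map"];v,u=np.nonzero((z>0)&(z<.4));d=z[v,u]
q=np.c_[(u-c["cx"])/c["fx"]*d,(v-c["cy"])/c["fy"]*d,d];q=q@M[:3,:3].T+M[:3,3]
w=r0.apply(q)+p0
C=R.from_euler('ZY',[-.3,-28],degrees=True);L=C.inv().apply(w-g)*1000   # lid axes about grip point
m=(abs(L[:,0])<30)&(abs(L[:,1])<45)&(L[:,2]>2)&(L[:,2]<15);print("handle top in lid axes",m.sum(),L[m].min(0),L[m].max(0),np.median(L[m],0))
m=(abs(L[:,0])<85)&(abs(L[:,1])<70)&(L[:,2]>-30)&(L[:,2]<-18);print("lid top",m.sum(),L[m].min(0),L[m].max(0),np.median(L[m],0))
E
```

```text
5.45 [ 0.47683791 -0.25591786  0.18199747] 0.08687726660030154 [0.1228546  0.16258058 0.03343954]
[0.001, -0.005, 0.009] [-5.3, -2.8, 89.7]
handle top in lid axes 1090 [ -8.19620952 -29.30585376   2.29812609] [ 5.54321336 29.9777138   9.95213813] [-1.28538497  2.8898734   7.83659597]
lid top 17250 [-81.44631823 -59.19595059 -29.2577668 ] [ 74.05393252  58.1021566  -18.20212753] [ -3.66750804   8.52017659 -23.99688397]
```

jog_arm --pt "0 0 0.009 -5 -4 40 1" --pt "0 0 0.009 -5 -4 75 1" --pt "0 0 0.009 -5 -4 89 1" --pt "0 0 0.009 -5 -4 89 1" --pt "0 0 0.009 -5 -4 89 -1" --pt "0 0 0.009 -5 -4 89 -1" --pt "0 0 0.009 -5 -4 89 -1" --pt "0 0 0.009 -5 -4 89 -1" --pt "0 0 0.009 -5 -4 89 -1" --pt "0 0 0.009 -5 -4 89 -1" --squeeze 35

```text
time: 6.5
ee_pos: [0.5138, -0.2621, 0.1009]
eef_rot: [0.689, 0.683, 0.173, 0.17]
ft_force: [0.2, -0.1, -0.4]
width: 0.0472
grip_force: 0.0
```

jog_arm --pt "0 0 0 0 0 0 -1" --pt "0 0 0 0 0 0 -1" --pt "0 0 0 0 0 0 -1" --pt "0 0 0 0 0 0 -1" --pt "0 0 0 0 0 0 -1" --pt "0 0 0 0 0 0 -1" --pt "0 0 0 0 0 0 -1"

```text
time: 7.2
ee_pos: [0.5138, -0.2622, 0.1007]
eef_rot: [0.689, 0.683, 0.172, 0.17]
ft_force: [1.3, -0.8, -0.1]
width: 0.0133
grip_force: 35.0
```

jog_arm --pt "0 0 0 0 0 -10 -1" --pt "0 0 0 0 0 -30 -1" --pt "0 0 0 0 0 -60 -1" --pt "0 0 0 0 0 -90 -1" --pt "0 0 0 0 0 -110 -1" --pt "0 0 0 0 0 -110 -1"

```text
time: 7.8
ee_pos: [0.462, -0.2629, 0.2]
eef_rot: [0.689, 0.683, 0.174, 0.171]
ft_force: [0.6, -0.5, -2.0]
width: 0.014
grip_force: 35.0
```

```bash
cat >> h.py <<'E'
BY=12.85;BO=np.array([.5432,-.0078])
def tcp(xe,ze,th,h=29,y=0):
    t=np.radians(th);x=xe+75*np.cos(t)-h*np.sin(t);z=ze+75*np.sin(t)+h*np.cos(t)
    a=np.radians(BY);return [BO[0]+(x*np.cos(a)-y*np.sin(a))/1000,BO[1]+(x*np.sin(a)+y*np.cos(a))/1000,z/1000]
def wristlid(g=None,reg=85):
    """points of wrist depth in lid-like axes at TCP: x=tool y,y=tool x,z=-tool z"""
    p0,r0=pose();c=camera("wrist");M=c["mount"];z=c["z_map"];v,u=np.nonzero((z>0)&(z<.4));d=z[v,u]
    q=np.c_[(u-c["cx"])/c["fx"]*d,(v-c["cy"])/c["fy"]*d,d];q=q@M[:3,:3].T+M[:3,3]
    return q[:,[1,0,2]]*[1,1,-1]*1000
E
python3 - <<'E'
from h import *
print(status.read_state()["time"],pose()[0],status.read_state()["width"])
rel(tcp(-63,142,25),BY,25)
L=wristlid();m=(abs(L[:,0])<90)&(abs(L[:,1])<75)&(L[:,2]>-34)&(L[:,2]<-14);P=L[m]
ce=np.median(P,0);A=np.c_[P[:,:2],np.ones(len(P))]
k=abs(P[:,2]-ce[2])<8
for _ in range(3): s=np.linalg.lstsq(A[k],P[k,2],rcond=None)[0];k=abs(A@s-P[:,2])<2
print("lid top plane z=ax+by+c",s,k.sum());Q=P[k];print(np.percentile(Q[:,0],[.2,99.8]),np.percentile(Q[:,1],[.2,99.8]))
r=cv2.minAreaRect(Q[:,:2].astype(np.float32));print(r)
print(M:=camera("wrist")["mount"].round(3).tolist())
E
```

```text
7.8 [ 0.46198776 -0.26290391  0.19999212] 0.014037421734489134
[0.057, 0.098, -0.209] [254.0, 63.0, 35.6]
lid top plane z=ax+by+c [ 6.60367833e-04 -8.30525752e-03 -2.44544071e+01] 21656
[-74.1488027   74.83549388] [-56.1588199   58.45196342]
((0.25081634521484375, 0.5223503112792969), (116.23285675048828, 150.5960693359375), 89.95600891113281)
[[-0.0, -0.953, -0.303, 0.084], [1.0, -0.001, 0.001, 0.0], [-0.001, -0.303, 0.953, -0.143], [0.0, 0.0, 0.0, 1.0]]
```

jog_arm --pt "0 0 0 40 0 -20 -1" --pt "0.057 0.098 -0.209 80 15 0 -1" --pt "0.057 0.098 -0.209 120 30 15 -1" --pt "0.057 0.098 -0.209 160 40 25 -1" --pt "0.057 0.098 -0.209 200 52 30 -1" --pt "0.057 0.098 -0.209 235 60 34 -1" --pt "0.057 0.098 -0.209 254 63 36 -1" --pt "0.057 0.098 -0.209 254 63 36 -1" --pt "0.057 0.098 -0.209 254 63 36 -1" --pt "0.057 0.098 -0.209 254 63 36 -1"

```text
time: 8.9
ee_pos: [0.5357, -0.0096, 0.1957]
eef_rot: [0.609, 0.764, 0.167, 0.133]
ft_force: [0.4, -0.8, -1.4]
width: 0.0137
grip_force: 35.0
```

```bash
python3 - <<'E'
from h import *
s=status.read_state();print(s["time"],pose()[0],s["width"],s["ft_force"])
for a in((-63,142,25),(-63,100,25),(-63,63,25)): rel(tcp(*a,h=29.5),BY,25)
c=camera("scene");cv2.imwrite("pics/s2.png",cv2.resize(c["image"][120:300,180:440,::-1],None,fx=3,fy=3))
E
```

```text
8.9 [ 0.5357018  -0.0096473   0.19565677] 0.013685460220246625 [ 0.36454549 -0.79765422 -1.37313521]
[-0.006, 0.0, -0.001] [0.1, 2.2, -4.2]
[-0.006, 0.0, -0.001] [0.1, -15.3, 33.9]
[-0.006, 0.0, -0.001] [0.1, -30.8, 67.6]
```

View pics/s2.png

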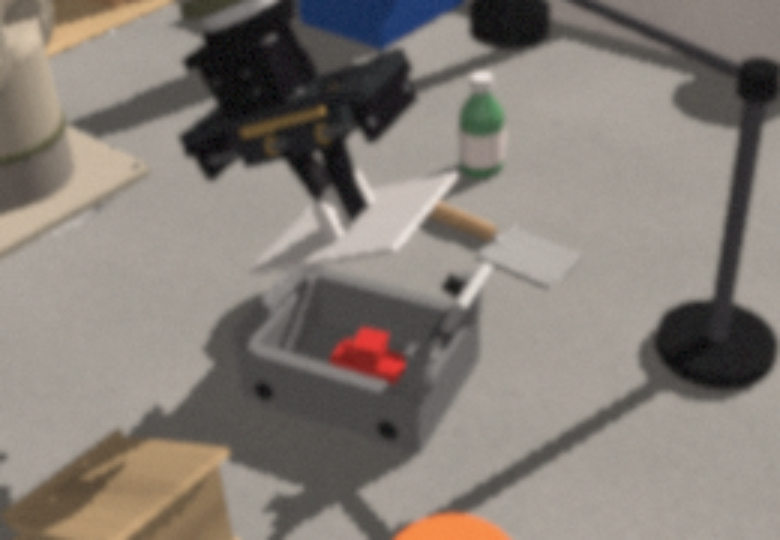

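The crop shows the lid held tilted above the box, its low edge at about (290,265) px toward the lip and the clamp lever leaning back at (475,290), with clear space between them. Descending now.

jog_arm --pt "-0.006 0 0 0 -7 15 -1" --pt "-0.006 0 0 0 -15 33 -1" --pt "-0.006 0 0 0 -22 48 -1" --pt "-0.006 0 0 0 -27 60 -1" --pt "-0.006 0 0 0 -31 67 -1" --pt "-0.006 0 0 0 -31 67 -1" --pt "-0.006 0 0 0 -31 67 -1"

```text
time: 9.65
ee_pos: [0.5363, -0.009, 0.1234]
eef_rot: [0.609, 0.763, 0.17, 0.136]
ft_force: [0.6, 0.6, -1.4]
width: 0.0133
grip_force: 35.0
```

```bash
python3 - <<'E'
from h import *
s=status.read_state();print(s["time"],pose()[0],tcp(-63,63,25,29.5),s["width"],s["ft_force"])
for a in((-63,62.5,25),(-70,62,25),(-76,62,23),(-76,61.5,17),(-76,61,11),(-76,60.8,5),(-76,60.5,4)): rel(tcp(*a,h=29.5),BY,a[2])
E
```

```text
9.65 [ 0.53625151 -0.00903232  0.12343256] [np.float64(0.5358935315733427), np.float64(-0.00946669544365355), np.float64(0.12143244934813363)] 0.013345293200271332 [ 0.62096754  0.55490516 -1.43983151]
[0.002, 0.0, -0.0] [-0.3, -1.5, 2.1]
[0.002, 0.0, -0.0] [-0.3, -8.0, -0.4]
[0.037, 0.0, -0.0] [-0.3, -12.5, -0.4]
[0.142, 0.0, -0.0] [-0.3, -10.3, 8.2]
[0.247, 0.0, -0.0] [-0.3, -9.0, 16.9]
[0.351, 0.0, -0.0] [-0.3, -8.5, 25.5]
[0.369, 0.0, -0.0] [-0.3, -8.6, 27.2]
```

jog_arm --pt "0.002 0 0 0 -1.5 2 -1" --pt "0.002 0 0 0 -5 1 -1" --pt "0.002 0 0 0 -8 0 -1" --pt "0.02 0 0 0 -11 0 -1" --pt "0.037 0 0 0 -12.5 0 -1" --pt "0.037 0 0 0 -12.5 0 -1" --pt "0.037 0 0 0 -12.5 0 -1"

```text
time: 10.35
ee_pos: [0.5252, -0.0112, 0.1178]
eef_rot: [0.611, 0.766, 0.156, 0.124]
ft_force: [0.4, 0.5, -2.0]
width: 0.0137
grip_force: 35.0
```

```bash
python3 - <<'E'
from h import *
s=status.read_state();print(s["time"],pose()[0],tcp(-76,62,23,29.5),s["width"],s["ft_force"],s["torque"])
for a in((-76,62,23),(-76,61.5,17),(-76,61,11),(-76,60.8,7),(-76,60.5,4.5)): rel(tcp(*a,h=29.5),BY,a[2])
E
```

```text
10.35 [ 0.52522514 -0.01117671  0.11777538] [np.float64(0.5251743333830676), np.float64(-0.011911876581803559), np.float64(0.11845972781354251)] 0.013684571197704616 [ 0.39547485  0.51587682 -1.97271554] [-0.21048544  0.67772035  0.00471741]
[-0.0, -0.0, 0.001] [-0.7, 0.1, -0.7]
[0.105, -0.0, 0.001] [-0.7, 2.5, 7.7]
[0.209, 0.0, 0.001] [-0.7, 4.2, 16.4]
[0.279, 0.0, 0.001] [-0.7, 4.8, 22.2]
[0.323, 0.0, 0.001] [-0.7, 5.0, 26.0]
```

jog_arm --pt "0.05 0 0 -0.5 1 3.5 -1" --pt "0.105 0 0 -0.5 2.5 7.7 -1" --pt "0.157 0 0 -0.5 3.4 12 -1" --pt "0.209 0 0 -0.5 4.2 16.4 -1" --pt "0.279 0 0 -0.5 4.8 22 -1" --pt "0.279 0 0 -0.5 4.8 22 -1" --pt "0.279 0 0 -0.5 4.8 22 -1"

```text
time: 11.05
ee_pos: [0.5378, -0.009, 0.099]
eef_rot: [0.622, 0.78, 0.048, 0.039]
ft_force: [-0.1, -0.5, -2.4]
width: 0.0141
grip_force: 35.0
```

```bash
python3 - <<'E'
from h import *
s=status.read_state();print(s["time"],pose()[0],tcp(-76,60.8,7,29.5),s["width"],s["ft_force"],s["torque"])
for a in((-76,60.8,7),(-76,60.5,4.5)): rel(tcp(*a,h=29.5),BY,a[2])
c=camera("scene");cv2.imwrite("pics/s3.png",cv2.resize(c["image"][140:290,200:400,::-1],None,fx=4,fy=4))
E
```

```text
11.05 [ 0.53782566 -0.00904401  0.09895997] [np.float64(0.5381748989604295), np.float64(-0.008946287442506983), np.float64(0.09922031222880506)] 0.014125942319806087 [-0.14547217 -0.47337582 -2.44783925] [-0.13456252  0.18003709  0.00306649]
[0.001, 0.001, 0.0] [0.0, 0.4, -0.2]
[0.044, 0.001, 0.0] [0.0, 1.6, 3.4]
```

View pics/s3.png

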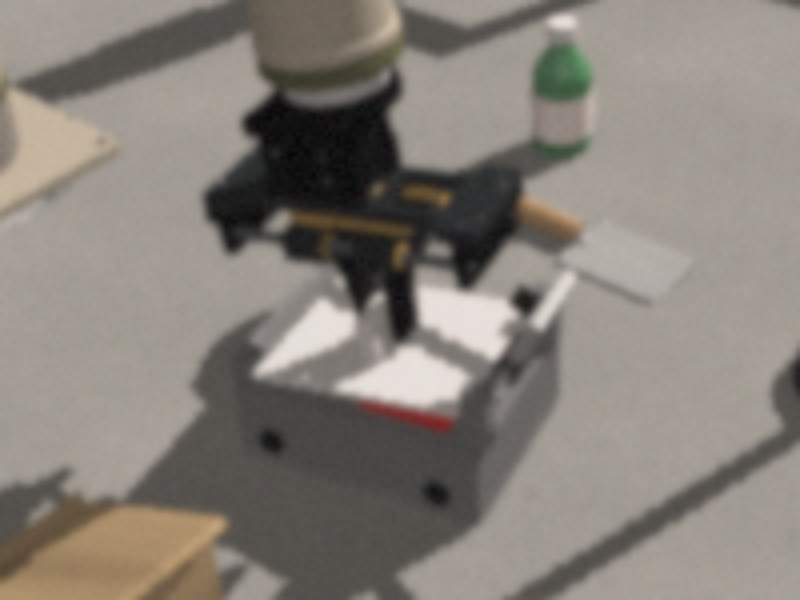

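The crop shows the lid tucked under the lip (low edge about (300,340)) and almost level. The gripper body is above the lever tip at (550,300). I'll lower it a little and release.

jog_arm --pt "0.022 0 0 0 0.8 1.7 -1" --pt "0.044 0 0 0 1.6 3.4 -1" --pt "0.044 0 0 0 1.6 3.4 -1" --pt "0.044 0 0 0 1.6 3.4 -0.4" --pt "0.044 0 0 0 1.6 3.4 -0.4" --pt "0.044 0 0 0 1.6 3.4 -0.4" --pt "0.044 0 0 0 1.6 3.4 -0.4" --pt "0.044 0 0 0 1.6 3.4 -0.4"

```text
time: 11.9
ee_pos: [0.5398, -0.0084, 0.0962]
eef_rot: [0.623, 0.781, 0.031, 0.024]
ft_force: [-0.5, 0.2, 0.5]
width: 0.026
grip_force: 0.0
```

```bash
cat >> h.py <<'E'
def tobox(w):
    a=np.radians(BY);d=w-[*BO,0];c,s=np.cos(a),np.sin(a);return np.c_[d[:,0]*c+d[:,1]*s,-d[:,0]*s+d[:,1]*c,d[:,2]]*1000
def lidcheck():
    p0,r0=pose();L=wristlid()/1000;w=r0.apply(np.c_[L[:,1],L[:,0],-L[:,2]])+p0;b=tobox(w)
    m=(abs(b[:,0]+2)<80)&(abs(b[:,1])<64)&(b[:,2]>57)&(b[:,2]<80)&(b[:,0]>-66);P=b[m];A=np.c_[P[:,:2],np.ones(len(P))];k=abs(P[:,2]-66)<8
    for _ in range(4): s=np.linalg.lstsq(A[k],P[k,2],rcond=None)[0];k=abs(A@s-P[:,2])<2
    Q=P[k];print("lid top: slopes",s[:2].round(4),"z at seat",round(s[2]-2*s[0],2),"x",np.percentile(Q[:,0],[.2,99.8]).round(1),"y",np.percentile(Q[:,1],[.2,99.8]).round(1),k.sum())
    h=b[(abs(b[:,0]+2)<20)&(abs(b[:,1])<45)&(b[:,2]>91)&(b[:,2]<102)];
    if len(h):print("handle",np.percentile(h,[1,99],axis=0).round(1).tolist(),cv2.minAreaRect(h[:,:2].astype(np.float32)))
E
python3 - <<'E'
from h import *
s=status.read_state();print(s["time"],pose()[0],s["width"],s["ft_force"]);lidcheck()
E
```

```text
11.9 [ 0.53975076 -0.00835811  0.09623561] 0.02598856356844026 [-0.45700206  0.15252213  0.5043992 ]
lid top: slopes [0.0008 0.0001] z at seat 65.09 x [-65.8  75.6] y [-56.4  58.6] 19923
handle [[-21.0, -27.9, 91.4], [16.7, 30.6, 101.5]] ((-5.361285209655762, 1.9626617431640625), (59.85194778442383, 37.959556579589844), 70.89512634277344)
```

The lid reads flat: top at 65.1 mm, slope below 0.1°, y offset about 1 mm. Now I'll retreat and set up for the clamp.

```bash
cat >> h.py <<'E'
def bw(x,z,y=0):
    a=np.radians(BY);return [BO[0]+(x*np.cos(a)-y*np.sin(a))/1000,BO[1]+(x*np.sin(a)+y*np.cos(a))/1000,z/1000]
E
python3 - <<'E'
from h import *
p0,r0=pose();up=p0+r0.apply([0,0,-.03]);print(up)
for t in(bw(0,190),bw(70,230),bw(145,230),bw(145,143)):rel(t,BY,0)
E
```

```text
[ 0.53745632 -0.00892288  0.12612001]
[0.078, -0.0, 0.0] [-0.2, 10.8, -93.2]
[0.078, -0.0, 0.0] [-0.2, 83.8, -127.6]
[0.078, -0.0, 0.0] [-0.2, 158.5, -121.7]
[0.078, -0.0, 0.0] [-0.2, 151.7, -35.0]
```

jog_arm --pt "0 0 0 0 0 0 0.5" --pt "0 0 0 0 0 0 0.5" --pt "0 0 0 0 0 0 0.5" --pt "0 0 0 0 0 -10 0.5" --pt "0 0 0 0 0 -40 0.5" --pt "0.078 0 0 0 11 -80 0.5" --pt "0.078 0 0 0 30 -120 -1" --pt "0.078 0 0 0 75 -128 -1" --pt "0.078 0 0 0 120 -125 -1" --pt "0.078 0 0 0 158 -122 -1" --pt "0.078 0 0 0 158 -122 -1" --pt "0.078 0 0 0 158 -122 -1"

```text
time: 13.15
ee_pos: [0.6841, 0.0243, 0.2297]
eef_rot: [0.623, 0.782, -0.001, 0.0]
ft_force: [0.6, -0.7, 0.1]
width: 0.0252
grip_force: 0.0
```

```bash
python3 - <<'E'
from h import *
s=status.read_state();print(s["time"],pose()[0],s["width"],s["ft_force"])
rel(bw(145,143),BY,0)
p,_=cloud(camera("scene"));b=tobox(p);n=(abs(b[:,1])<28)&(b[:,0]>55)&(b[:,0]<130)
m=n&(b[:,2]>110)&(b[:,2]<160);print("lever",b[m].min(0),b[m].max(0),m.sum())
m=(b[:,0]>-66)&(b[:,0]<60)&(abs(b[:,1])<55)&(abs(b[:,2]-65)<12)&(abs(b[:,0]+2)>15);print("lid z",np.percentile(b[m,2],[5,50,95]))
m=(abs(b[:,0])<30)&(abs(b[:,1])<45)&(b[:,2]>93)&(b[:,2]<101);print("handle",np.percentile(b[m],[1,99],axis=0).round(1).tolist(),cv2.minAreaRect(b[m,:2].astype(np.float32)))
cols=[]
for f in(1.9,1.75,1.57,1.35,1.1,.85,.6,.4,.2,.08,0,-.04):
    r=48; x=86-62*np.cos(f)+5*np.sin(f) if f>1.57 else 86-r*np.cos(f)+5*np.sin(f); z=122 if f>1.57 else min(122,87+r*np.sin(f)+5*np.cos(f))
    cols.append((round(x+15-145,1),round(143-(z+19),1)))
print("rows (dy,dz) from (145,143):",cols)
E
```

```text
13.15 [0.68407923 0.02432552 0.22973193] 0.02524238017260437 [ 0.57087578 -0.67453432  0.07449876]
[-0.001, 0.001, 0.0] [0.1, 0.6, 86.7]
lever [ 86.61188593 -27.34363445 128.80120126] [117.15383155  27.00874279 146.59614726] 117
lid z [63.47482071 65.32964208 67.10290353]
handle [[-8.5, -29.4, 93.1], [5.2, 29.2, 99.4]] ((-1.5305356979370117, -0.3997364044189453), (60.59272384643555, 14.603889465332031), 89.32323455810547)
rows (dy,dz) from (145,143): [(np.float64(-19.2), 2), (np.float64(-28.0), 2), (np.float64(-39.0), 2), (np.float64(-49.6), 2), (np.float64(-61.3), 2), (np.float64(-71.9), 2), (np.float64(-80.8), np.float64(5.8)), (np.float64(-86.3), np.float64(13.7)), (np.float64(-90.0), np.float64(22.6)), (np.float64(-91.4), np.float64(28.2)), (np.float64(-92.0), np.float64(32.0)), (np.float64(-92.2), np.float64(33.9))]
```

jog_arm --pt "0 0 0 0 0 40 -1" --pt "0 0 0 0 0 80 -1" --pt "0 0 0 0 0 88 -1" --pt "0 0 0 0 -10 88 -1" --pt "0 0 0 0 -20 88 -1" --pt "0 0 0 0 -30 88 -1" --pt "0 0 0 0 -40 88 -1" --pt "0 0 0 0 -50 88 -1" --pt "0 0 0 0 -60 88 -1" --pt "0 0 0 0 -66 88 -1" --pt "0 0 0 0 -72 88 -1" --pt "0 0 0 0 -72 88 -1"

```text
time: 14.4
ee_pos: [0.6145, 0.0086, 0.1448]
eef_rot: [0.624, 0.782, 0.002, 0.001]
ft_force: [1.5, -0.2, 4.0]
width: 0.0003
grip_force: 1.8
```

```bash
python3 - <<'E'
from h import *
s=status.read_state();print(s["time"],tobox(pose()[0][None]),s["width"],s["ft_force"])
for x,z in((64,137),(59,128),(55,119),(53.5,113),(53,110.5)):rel(bw(x,z),BY,0)
c=camera("scene");cv2.imwrite("pics/s4.png",cv2.resize(c["image"][140:290,200:400,::-1],None,fx=4,fy=4))
E
```

```text
14.4 [[7.31122401e+01 1.11188145e-01 1.44826144e+02]] 0.00031499326077623737 [ 1.50442803 -0.2472062   4.01939915]
[0.004, -0.001, 0.0] [-0.1, -9.1, 7.8]
[0.004, -0.001, 0.0] [-0.1, -14.2, 16.8]
[0.004, -0.001, 0.0] [-0.1, -18.2, 25.7]
[0.004, -0.001, 0.0] [-0.1, -19.8, 31.7]
[0.004, -0.001, 0.0] [-0.1, -20.3, 34.2]
```

View pics/s4.png

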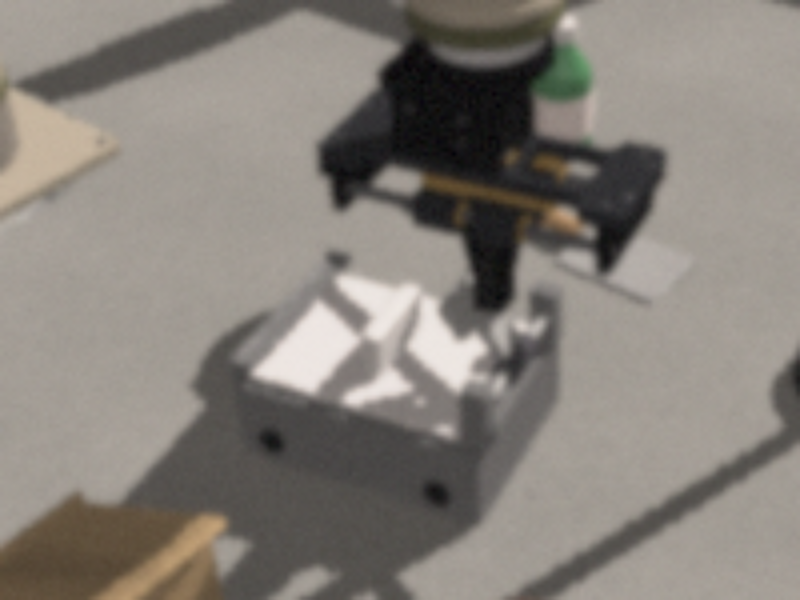

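The lid lies flat in the box, and the closed fingertips at (492,300) are pushing the lever, which has swung over past upright. I'll continue down.

jog_arm --pt "0 0 0 0 -5 4 -1" --pt "0 0 0 0 -9 8 -1" --pt "0 0 0 0 -14 17 -1" --pt "0 0 0 0 -18 25 -1" --pt "0 0 0 0 -19 29 -1" --pt "0 0 0 0 -20 32 -1" --pt "0 0 0 0 -20 34 -1" --pt "0 0 0 0 -20 35 -1" --pt "0 0 0 0 -20 35 -1"

```text
time: 15.35
ee_pos: [0.5953, 0.0039, 0.111]
eef_rot: [0.624, 0.782, 0.001, 0.0]
ft_force: [-12.2, 0.0, 35.1]
width: 0.0001
grip_force: 17.9
```

```bash
python3 - <<'E'
from h import *
s=status.read_state();print(s["time"],tobox(pose()[0][None]),s["width"],s["ft_force"])
p,_=cloud(camera("scene"));b=tobox(p)
m=(b[:,0]>20)&(b[:,0]<80)&(abs(b[:,1])<32)&(b[:,2]>72)&(b[:,2]<97)&(abs(b[:,1])>14);A=np.c_[b[m,0],np.ones(m.sum())]
print(m.sum(),np.linalg.lstsq(A,b[m,2],rcond=None)[0] if m.sum()>5 else 0,b[m].min(0),b[m].max(0))
E
```

```text
15.35 [[ 53.38325433  -0.18649537 110.95895428]] 0.00014554201392804494 [-1.22330206e+01  1.07066068e-02  3.50668580e+01]
76 [-6.58613351e-02  9.27793888e+01] [ 25.18955341 -31.52077885  82.16298721] [79.95432072 15.64337961 94.22759086]
```

jog_arm --pt "0 0 0 0 0 -5 -1" --pt "0 0 0 0 0 -30 -1" --pt "0 0 0 0 0 -80 -1" --pt "0 0 0 0 0 -130 -1" --pt "0 0 0 -50 0 -160 -1" --pt "0 0 0 -100 0 -160 -1" --pt "0 0 0 -150 0 -160 -1" --pt "0 0 0 -190 0 -160 -1" --pt "0 0 0 -190 0 -160 -1" --pt "0 0 0 -190 0 -160 -1" --pt "0 0 0 -190 0 -160 -1" --pt "0 0 0 -190 0 -160 -1"

```text
time: 16.6
ee_pos: [0.6368, -0.1792, 0.267]
eef_rot: [0.622, 0.783, 0.0, -0.0]
ft_force: [-0.7, 0.2, 0.0]
width: 0.0003
grip_force: 0.0
```

```bash
python3 - <<'E'
from h import *
s=status.read_state();print(s["time"],pose()[0],s["ft_force"])
for n in("top","scene"):
    c=camera(n);p,_=cloud(c);b=tobox(p)
    m=(b[:,0]>24)&(b[:,0]<72)&(abs(b[:,1])<28)&(b[:,2]>84)&(b[:,2]<100);A=np.c_[b[m,0],np.ones(m.sum())]
    print(n,m.sum(),np.linalg.lstsq(A,b[m,2],rcond=None)[0] if m.sum()>5 else 0)
    m=(b[:,0]>-66)&(b[:,0]<15)&(abs(b[:,1])<55)&(abs(b[:,2]-65)<10)&(abs(b[:,0]+2)>15);print(" lid",np.linalg.lstsq(np.c_[b[m,:2],np.ones(m.sum())],b[m,2],rcond=None)[0])
    m=(abs(b[:,0])<20)&(abs(b[:,1])<45)&(b[:,2]>93)&(b[:,2]<101);print(" handle",cv2.minAreaRect(b[m,:2].astype(np.float32)))
    h=p[(p[:,2]>.2)&(p[:,2]<.26)&(p[:,1]>.2)&(p[:,0]>.35)&(p[:,0]<.62)];print(" head",circ(h) if len(h)>10 else 0)
cv2.imwrite("pics/s5.png",cv2.resize(c["image"][120:300,200:440,::-1],None,fx=3,fy=3))
E
```

```text
16.6 [ 0.63680616 -0.1791889   0.26699731] [-0.73157661  0.21289474  0.03075536]
top 235 [-6.72829859e-03  9.25608196e+01]
 lid [ 9.41810572e-03 -4.85328775e-03  6.54682273e+01]
 handle ((-2.835078716278076, 1.1475563049316406), (13.891288757324219, 59.28988265991211), 0.07113783061504364)
 head (array([0.49476663, 0.29318006]), np.float64(0.033276117921522755))
scene 216 [-4.45862874e-02  9.38641523e+01]
 lid [-3.53086951e-03  1.02169869e-03  6.51508101e+01]
 handle ((-1.4911842346191406, -0.9785423278808594), (58.05424118041992, 13.730485916137695), 89.60160064697266)
 head (array([2.74296621, 1.2454235 ]), np.float64(2.3822454840695304))
```

View pics/s5.png

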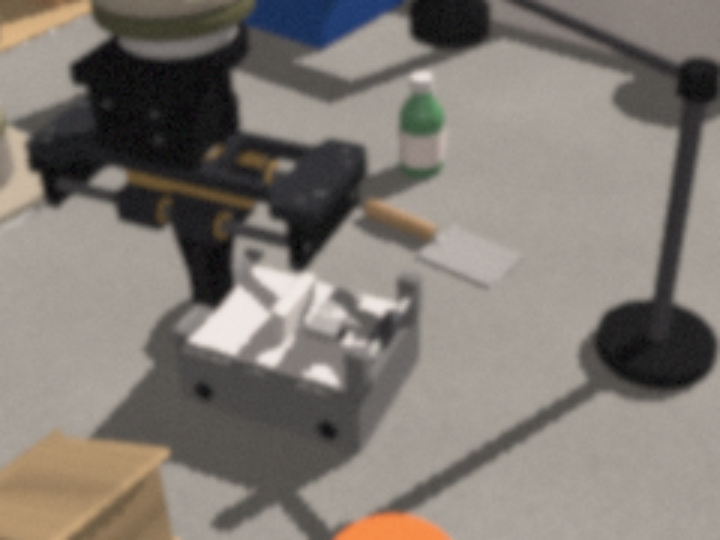

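The lid is flat in its seat, the lever lies level on it at (350,315) px (slope under 0.05 rad), the lamp is clear, and the gripper is free of everything. Handing in.

```bash
python3 -c "
from bench import order;print(order.close_job())"
```

```text
the job is handed in; nothing more can be done
None
```

The box is closed and the job is handed in at about 17 s, with no verdict returned: the lamp head is about 0.30 m from the box, the lid lies flat in its seat under the lip, and the clamp lever is level on it.

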